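# Turn a junction-box cover over through the rod chute

### The arm

A 7-joint arm with a two-finger parallel gripper is mounted at the origin on the work surface. World frame = base frame: x ahead of the robot, y to its left, z up, the work surface at z = 0. Lengths are in m, angles in rad, forces in N, time in s.
With the tool pointing down it reaches from about 0.4 to 0.85 m from the base axis. Payload 4.5 kg.
Tool frame: the origin (TCP) lies between the finger pads; the fingertips stand 19 mm ahead of it and the grasp point (between the pads) is the TCP; z points along the fingers, y is the direction in which the jaws open and shut (so a half turn about z gives the same grasp; the last joint's range is limited). The gripper opens to 88 mm and grips with 3 to 60 N. Pads are 18 mm wide; open, the fingers measure 123 mm over their backs; the gripper's body (75 mm by 187 mm) begins 45 mm behind the grasp point.
Start: joints at [-1.091, 0.689, -0.195, 1.565, 0.157, 0.902, -0.215], TCP at [0.269, 0.564, 0.258] pointing down, gripper open.
Joint ranges: [-3.01, 3.01], [-0.46, 2.08], [-1.47, 1.51], [0.13, 2.56], [-1, 4.14], [0.04, 2.09], [-2.66, 2.66]. Speed limits (rad/s): [2.57, 2.57, 3.14, 3.14, 3.14, 3.14, 3.14].

### API

Orientations are given as a unit quaternion [x, y, z, w].
In Python, from plant import status, snapshot, finish_job, cut_out, tip_of gives the robot as it stands. The module is installed in compiled form; this text tells all that it offers.
- The arm moves only by the tool carry_out, never from a script. Its arguments are lists of equal length, an entry for each row: "linear": the shift along the world's x, y, z in m, a list of three; "roll": the turn about the world's z in rad. A call has 1 to 8 rows; each row is the pose to reach, as a shift and turn from the pose measured when the call began; what a row does not reach only later rows make up. A row lasts 1/12 s, in which the tool goes at most 41.7 mm and 7.16 degrees, less where a joint would pass 70% of its speed; a pose out of reach is approached as far as the arm can. A call with a gripper value outside its range is refused whole. "gripper" is the opening, from 0 (shut) to 1 (fully open), set as the call begins (left out, the last holds). The fingers move at their own pace and stop on an object; "grip_force" is the grip in N (left out, the last holds). Time passes only in rows, so rows that repeat a pose let the fingers close. It gives the time, the measured TCP pose, the force and the opening at its end, in the units of the state.
- status.get_state(): the state, without advancing time (a new reading comes with each control period).
- snapshot(name): name is "scene" or "top" or "wrist"; returns a dict with "img" (480x640x3 uint8, red, green, blue), "range_z" (480x640 float32, m along the optical axis (not along the pixel's ray), 0 where there is no reading), "fx", "fy", "cx", "cy" (pixels), "world_from_camera" (4x4, takes a point from camera to world coordinates). Camera axes: x right, y down, z forward; pixel columns grow to the right and rows downward; lengths in m; the calibration is good to about 2 mm. A picture is of the moment at which its call begins.
- finish_job(): hands the job in, once; it reports no verdict.
Trained networks look in a picture, given as the dict that the camera call returned (one of the last four; its "shot" number tells which), for a name from the list of things; names that differ only in an ending like _2 or _b are one class to them, and where a whole thing is asked for, a point or a joint stands for the part that bears it (a point fixed in the world has none). Each returns a list of dicts, best first, with "confidence" (0 to 1); they miss things now and then, are a little off and sometimes report something else, mostly with a low value. They report only what shows in the picture. A call takes as long as a camera call.
- cut_out(picture, query): "region" (480x640 bool, what is visible of it) and "pixel" ([column, row] in pixels, amid what is visible of it).
- tip_of(picture, query): "pixel" ([column, row] in pixels: a listed point, or the origin of a listed thing).
The state is a dict: "clock": time; "q": joint angles; "qd": joint speeds; "joint_torque": joint torques, N m; "tool_pos": TCP position; "eef_rot": TCP orientation; "contact_force": force on the tool from outside, world axes, zero at the start; "moment": the same for the moment, N m; "opening": opening from 0.0 (shut) to 1.0 (fully open).
Only numpy, scipy, OpenCV 4.12 (cv2) and the standard library are available. Lean on these libraries where they do the work, as an engineer would, in place of code of your own. Each camera call takes 0.05 s, during which the arm holds its last target.

### The job

Push the grey catch tray fully home under the outlet of the twisted rod chute. Then take the smaller of the two round covers from the stand and drop it on edge through the chute, so that it comes to rest lying flat in the tray with its hollow, ribbed side up. Leave the larger cover and the other things on the bench where they are.

Things in the scene. Friction and masses are not known exactly. Their poses are not given: they have to be found in the camera images.
- chute: Fixed chute of ten polished steel rods: an upright slot that twists 180 degrees on the way down, then bends out to the chute's -y, over the tray. Origin on the bench under the slot's axis, z up. A disc goes in on edge, faces looking along the chute's y. The face that looks along +y (to the supporting post) at the mouth ends UP in the tray. Once let go in the mouth a cover slides through in under 1 s.
- chute_mouth (a point): Centre of the chute's mouth, level with the rod tops, 247 mm above the bench; axes as the chute. Opening 60 mm along x and 34 mm along y, narrowing over 15 mm to 50 x 24 mm. The 30 mm square post stands behind it at y = +53 mm and is 19 mm lower than the mouth.
- chute_mid (a point): Half-way down the twisted part of the chute, on its centre line, 157 mm above the bench.
- tray (a joint): How far the grey catch tray is pulled out (m): 0 is fully home (against its stop) under the outlet, up to 0.085 pulled out along the chute's -x. It slides with about 1.5 N friction and stays where left; push it towards the chute's +x.
- tray_floor (a point): Centre of the tray's floor (upper face, 4 mm above the bench); axes as the chute. Inside 88 mm (x) by 102 mm (y); walls 4 mm thick, rising 29 mm above the slippery floor on three sides; the +y side, at the chute's outlet, is open.
- tray_tab (a point): Upright pull tab of the tray: plate 8 mm thick along x, 40 mm wide along y, from the tray's bottom to 53.5 mm above the bench; this point lies on its mid-plane, 37.5 mm above the bench (16 mm below its top edge). 26 mm free gap between tab and tray wall, above a 4 mm thick strip.
- stand: Black stand 70 x 180 x 10 mm, fixed, origin at its underside centre. Two grooves along its y axis, centred at y = -45 and +45 mm, 9.6 mm wide between walls reaching 26 mm above the bench, hold the two covers on edge, either one in either groove, hollow side to the stand's +x.
- cover_mid (a point): Centre of the smaller cover: white plastic disc 44 mm diameter, 8 mm thick, about 20 g; at first on edge in the stand, its centre 32 mm and its top 54 mm above the bench. Its own x axis is the disc's axis and points out of the hollow, ribbed side (two small steel clips); the other side is smooth.
- big_cover_mid (a point): Centre of the larger cover, 60 mm diameter, 8 mm thick, in the other groove; too wide for the chute; to be left alone.
- junction_box: Round white junction box, 80 mm diameter, 44 mm high, with two stubs (98 mm overall), standing on the bench; origin at its underside centre; to be left alone.
- isolator: Grey switch box 70 x 90 mm, 72 mm high with its red handle; origin at its underside centre; to be left alone.
- screwdriver_grip (a point): Handle of a screwdriver 190 mm long lying on the bench; to be left alone.

How it is judged:
By the outcome, as a careful person would: the job done as asked, in the order asked, and still so for the second after the job is handed in, with the robot touching nothing.
It also fails if it takes over 48 s, if anything falls off the work surface, if the arm or the gripper's body presses on something with over 40 N, if the wrist force passes 120 N, or if a joint passes its speed limit or range.

## Working session

There is one attempt and no reset: what is moved stays moved. The work goes in short steps, Python scripts to look and compute and a tool call to move; the robot and the scene stay as the last step left them, time stands still between calls to the robot, and variables do not carry over. Pictures are saved under pics/ and viewed, and the job is handed in when it is done.

Besides the shell and the picture viewer there is one more tool, called by a JSON object that holds its "name" and its "arguments". carry_out: Moves the arm, as the interface text tells. Its arguments: {"type":"object","properties":{"linear":{"type":"array"},"roll":{"type":"array"},"gripper":{"type":"number"},"grip_force":{"type":"number"}},"required":["linear","roll"]}

```bash
mkdir -p pics
cat > h.py <<'E'
import numpy as np,cv2
from plant import status,snapshot,finish_job,cut_out,tip_of
np.set_printoptions(precision=4,suppress=True)
def save(s,n): cv2.imwrite('pics/'+n,s['img'][:,:,::-1])
def ray(s,px,z):
    T=np.array(s['world_from_camera']);d=T[:3,:3]@np.array([(px[0]-s['cx'])/s['fx'],(px[1]-s['cy'])/s['fy'],1]);o=T[:3,3]
    return o+d*(z-o[2])/d[2]
def proj(s,p):
    T=np.linalg.inv(np.array(s['world_from_camera']));c=T[:3,:3]@np.array(p)+T[:3,3]
    return np.array([c[0]/c[2]*s['fx']+s['cx'],c[1]/c[2]*s['fy']+s['cy']])
def cloud(s):
    v,u=np.mgrid[:480,:640];z=s['range_z'];T=np.array(s['world_from_camera'])
    P=np.stack([(u-s['cx'])/s['fx']*z,(v-s['cy'])/s['fy']*z,z],-1)
    P=P@T[:3,:3].T+T[:3,3];P[z<=0]=np.nan
    return P
E
python3 - <<'E'
from h import *
st=status.get_state();print(st)
Z=dict(chute=0,chute_mouth=.247,chute_mid=.157,tray_floor=.004,tray_tab=.0375,stand=0,cover_mid=.032,big_cover_mid=.032,junction_box=0,isolator=0)
for n in ['top','scene']:
    s=snapshot(n);save(s,n+'0.png');print(n,np.array(s['world_from_camera']),s['fx'])
    for q in Z:
        for r in tip_of(s,q)[:2]: print(q,r['confidence'],np.array(r['pixel']),ray(s,r['pixel'],Z[q]))
E
```

```text
{'clock': 0.0, 'q': array([-1.0912,  0.69  , -0.1945,  1.5663,  0.1573,  0.9025, -0.2151]), 'qd': array([-0.0013, -0.0016,  0.0001, -0.0013,  0.0023, -0.0005, -0.0006]), 'joint_torque': array([  0.0009, -52.7561,  -1.2662, -15.3425,  -0.0525,   0.0065,
         0.0002]), 'tool_pos': array([0.2693, 0.5634, 0.2569]), 'eef_rot': array([ 0.221 ,  0.9753, -0.0009, -0.0002]), 'contact_force': array([ 0.1231, -0.1715, -0.3272]), 'moment': array([0.0031, 0.0218, 0.0374]), 'opening': 1.0023617378313427}
top [[-0.0251 -0.984   0.1764  0.3234]
 [-0.9997  0.0246 -0.0053  0.003 ]
 [ 0.0009 -0.1765 -0.9843  1.5082]
 [ 0.      0.      0.      1.    ]] 543.9808397779731
chute 0.73 [280.9 220.1] [0.6459 0.1077 0.    ]
chute_mouth 0.64 [276.9 200.6] [0.6408 0.0995 0.247 ]
chute_mid 0.68 [280.1 209.9] [0.6389 0.0985 0.157 ]
tray_floor 0.94 [313.5 228. ] [0.62   0.0159 0.004 ]
stand 0.73 [431.5 248.8] [ 0.553  -0.3138  0.    ]
stand 0.32 [321.9 258.7] [ 0.5327 -0.0056  0.    ]
cover_mid 0.54 [416.8 244.3] [ 0.5617 -0.2674  0.032 ]
big_cover_mid 0.58 [450.6 246.3] [ 0.5538 -0.36    0.032 ]
big_cover_mid 
[... 253 characters left out ...]
.6666  0.7752]
 [ 0.      0.      0.      1.    ]] 455.5653529748883
chute 0.91 [379.3 278. ] [0.6366 0.1069 0.    ]
chute_mouth 0.88 [392.1 195.7] [0.6422 0.094  0.247 ]
chute_mid 0.9 [389.7 229.5] [0.6449 0.1019 0.157 ]
chute_mid 0.48 [215.2 383.2] [ 0.639 -0.353  0.157]
tray_floor 0.6 [342.5 294.8] [0.6055 0.0097 0.004 ]
tray_tab 0.71 [314.8 268.5] [0.5291 0.0054 0.0375]
stand 0.65 [214.2 383.9] [ 0.5551 -0.3105  0.    ]
stand 0.43 [343.7 294.6] [0.6053 0.0147 0.    ]
cover_mid 0.6 [228.7 360. ] [ 0.5554 -0.2707  0.032 ]
big_cover_mid 0.64 [189.1 385.2] [ 0.5407 -0.35    0.032 ]
junction_box 0.77 [335.3 345.7] [ 0.6726 -0.0999  0.    ]
isolator 0.74 [258.4 406.4] [ 0.6475 -0.2877 -0.    ]
```

View pics/top0.png

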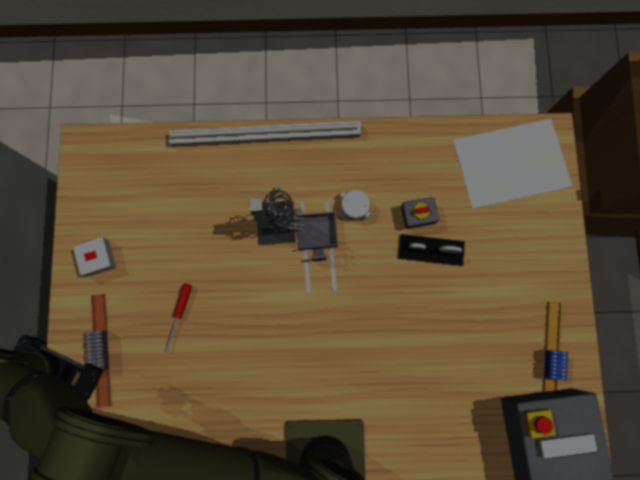

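View pics/scene0.png

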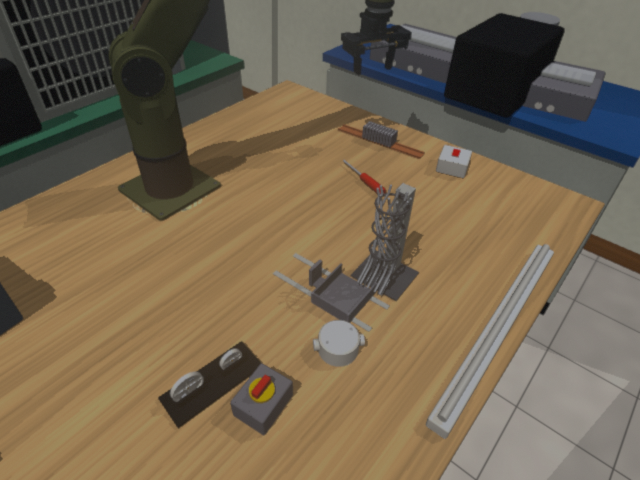

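Run:
```python
from h import *
s=snapshot('scene');t=snapshot('top');w=snapshot('wrist')
a=cv2.resize(s['img'][330:430,150:300],(800,533),interpolation=cv2.INTER_CUBIC)
b=cv2.resize(t['img'][180:300,240:400],(800,600),interpolation=cv2.INTER_CUBIC)
c=cv2.resize(s['img'][170:340,260:440],(635,600),interpolation=cv2.INTER_CUBIC)
for n,i in (('a',a),('b',b),('c',c),('w',w['img'])): cv2.imwrite(f'pics/{n}1.png',i[:,:,::-1])
print(w['world_from_camera'])
for S in (s,t):
  P=cloud(S)
  for q in ['stand','cover_mid','big_cover_mid','tray','chute']:
    r=cut_out(S,q)
    for k in r[:2]:
        m=k['region'];p=P[m];p=p[~np.isnan(p[:,0])]
        rect=cv2.minAreaRect(p[:,:2].astype(np.float32)*1000)
        print(q,k['confidence'],m.sum(),np.median(p,0),p.min(0),p.max(0),rect)
```

```text
[[ 0.4317  0.8638  0.2597  0.2021]
 [ 0.902  -0.4137 -0.1234  0.5958]
 [ 0.0008  0.2876 -0.9578  0.384 ]
 [ 0.      0.      0.      1.    ]]
stand 0.85 2766 [ 0.5643 -0.3146  0.0106] [ 0.5003 -0.4052 -0.0023] [ 0.6168 -0.2209  0.0492] ((560.4239501953125, -313.6094970703125), (179.7373504638672, 94.9048843383789), 79.7323226928711)
cover_mid 0.67 230 [ 0.5577 -0.27    0.0374] [ 0.5499 -0.2896  0.0161] [ 0.5648 -0.2471  0.0575] ((558.2890014648438, -268.26385498046875), (42.56683349609375, 9.893572807312012), 80.05848693847656)
big_cover_mid 0.77 573 [ 0.5447 -0.3574  0.0444] [ 0.5024 -0.3858  0.0009] [ 0.5538 -0.3276  0.0718] ((540.4702758789062, -362.421630859375), (64.70643615722656, 41.37471008300781), 40.184120178222656)
tray 0.7 2347 [0.6    0.0021 0.0068] [ 0.4977 -0.0516 -0.0017] [0.6621 0.0709 0.0569] ((580.7593383789062, 8.49692153930664), (164.92295837402344, 119.3311767578125), 2.7090036869049072)
chute 0.81 6827 [0.6347 0.076  0.0254] [ 0.447  -0.0516 -0.0031] [0.7031 0.4193 0.2514] ((578.9170532226562, 183.17269897460938), (469.74713134765625, 254.73431396484375), 88.27962493896484)
stand 0.97 1516 [ 0.5452 -0.3076  0.0117] [ 0.5035 -0.4036 -0.0071] [ 0.5944 -0.2181  0.0644] ((548.1126708984375, -310.49273681640625), (182.8275146484375, 75.1228256225586), 83.3738784790039)
cover_mid 0.49 72 [ 0.5538 -0.266   0.0485] [ 0.5488 -0.2873  0.0181] [ 0.5609 -0.2462  0.0626] ((555.3839111328125, -266.9803771972656), (41.94818878173828, 8.820759773254395), 83.28120422363281)
big_cover_mid 0.53 99 [ 0.5411 -0.3505  0.0592] [ 0.536  -0.3777  0.0232] [ 0.5499 -0.3269  0.076 ] ((543.1773071289062, -352.74603271484375), (51.47902297973633, 8.586804389953613), 79.87303161621094)
chute 0.76 4255 [0.6168 0.0573 0.0093] [ 0.4403 -0.0529 -0.0091] [0.738  0.1915 0.2564] ((588.9373779296875, 70.95626068115234), (246.56405639648438, 294.40679931640625), 87.9349136352539)
```

View pics/a1.png

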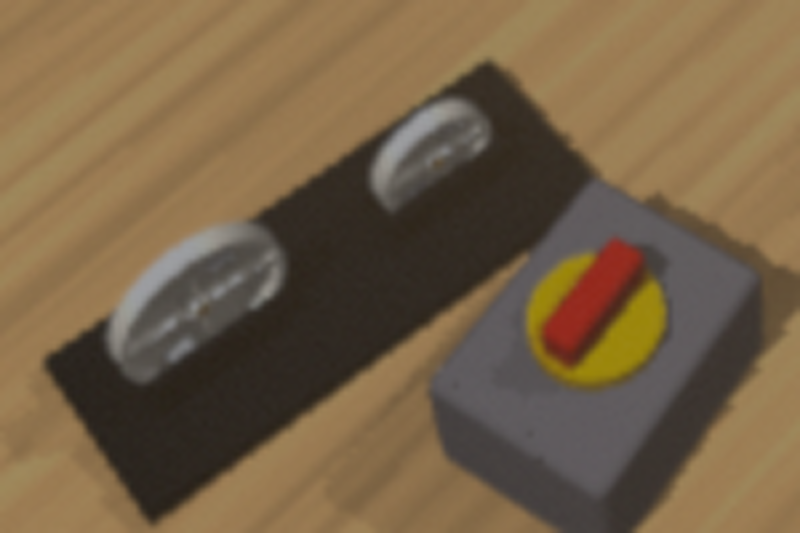

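View pics/b1.png

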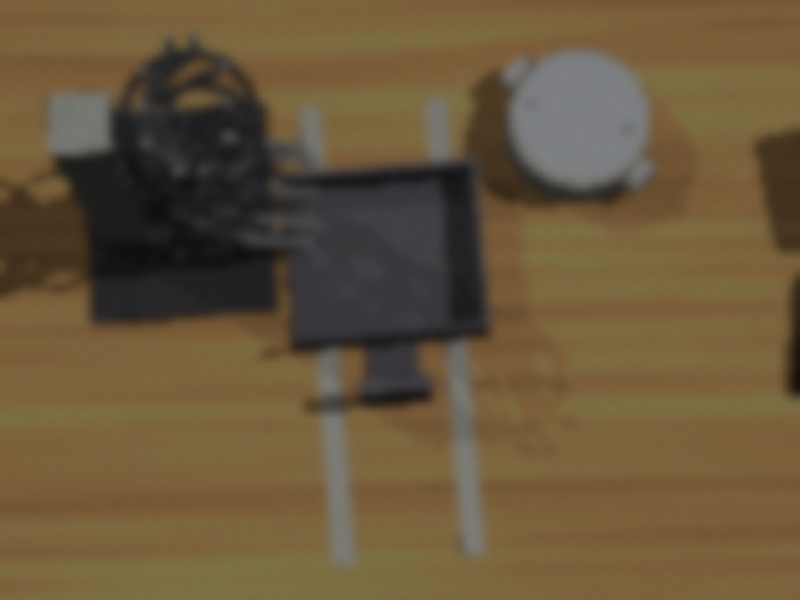

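View pics/c1.png

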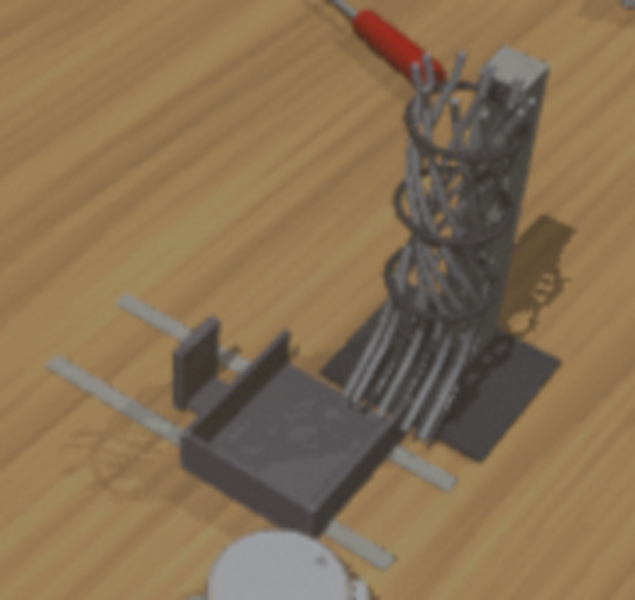

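View pics/w1.png

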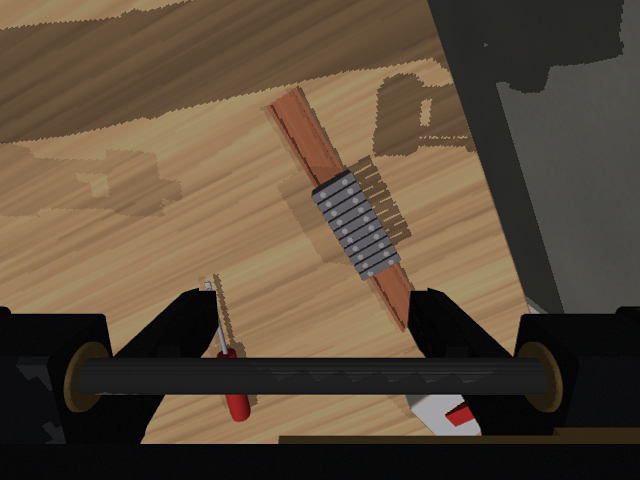

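Run:
```python
from h import *
t=snapshot('top');s=snapshot('scene')
for a,b in (((312,110),(343,565)),((437,100),(473,553))):
    p=[ray(t,(240+x[0]/5,180+x[1]/5),0.002) for x in (a,b)]; d=p[0]-p[1];print(p,np.degrees(np.arctan2(d[1],d[0])),np.hypot(*d[:2]))
k=180/635
for a,b in (((122,300),(455,485)),((50,362),(393,565))):
    p=[ray(s,(260+x[0]*k,170+x[1]*k),0.002) for x in (a,b)]; d=p[1]-p[0];print(p,np.degrees(np.arctan2(d[1],d[0])),np.hypot(*d[:2]))
for S in (t,s):
    P=cloud(S);P=P.reshape(-1,3)
    m=(abs(P[:,2]-.228)<.006)&(P[:,0]>.5)&(P[:,0]<.8)&(P[:,1]>.135)&(P[:,1]<.2)
    print('post',m.sum(),P[m].mean(0),cv2.minAreaRect((P[m][:,:2]*1000).astype(np.float32)))
    m=(P[:,2]>.036)&(P[:,2]<.06)&(P[:,0]>.45)&(P[:,0]<.57)&(P[:,1]>-.05)&(P[:,1]<.05)
    print('tab',m.sum(),P[m].mean(0),P[m].min(0),P[m].max(0))
    m=(P[:,2]>.22)&(P[:,2]<.26)&(P[:,0]>.5)&(P[:,0]<.8)&(P[:,1]>.04)&(P[:,1]<.14)
    print('rods',m.sum(),P[m].mean(0),P[m].min(0),P[m].max(0))
    m=(P[:,2]>.026)&(P[:,2]<.04)&(P[:,0]>.5)&(P[:,0]<.8)&(P[:,1]>-.06)&(P[:,1]<-.01)
    print('wall',m.sum(),P[m].mean(0),P[m].min(0),P[m].max(0))
```

```text
[array([0.6966, 0.0458, 0.002 ]), array([0.4378, 0.0336, 0.002 ])] 2.699987397088814 0.2590476134327426
[array([ 0.7006, -0.0255,  0.002 ]), array([ 0.4426, -0.0384,  0.002 ])] 2.8635338048113117 0.2583473692276545
[array([0.4432, 0.0328, 0.002 ]), array([0.7009, 0.0488, 0.002 ])] 3.5606743436452883 0.2582158479691263
[array([ 0.4461, -0.04  ,  0.002 ]), array([ 0.7061, -0.0237,  0.002 ])] 3.5817137901309826 0.26045427682535605
post 154 [0.6357 0.1522 0.2293] ((636.731201171875, 151.57469177246094), (30.36932373046875, 29.865148544311523), 1.7872401475906372)
tab 75 [0.5383 0.0022 0.049 ] [ 0.5256 -0.0477  0.0361] [0.5693 0.0484 0.06  ]
rods 303 [0.6391 0.1037 0.2321] [0.6061 0.0667 0.2201] [0.6738 0.1399 0.2547]
wall 102 [ 0.6092 -0.0362  0.0333] [ 0.5272 -0.0504  0.0261] [ 0.6585 -0.0117  0.04  ]
post 146 [0.641  0.152  0.2278] ((640.0247192382812, 152.09901428222656), (30.979238510131836, 32.471107482910156), 4.539313793182373)
tab 124 [ 0.5364 -0.0007  0.0478] [ 0.5285 -0.0317  0.036 ] [0.5674 0.0285 0.0558]
rods 529 [0.6422 0.0993 0.2318] [0.6074 0.0648 0.22  ] [0.6766 0.1399 0.2515]
wall 277 [ 0.6074 -0.0381  0.032 ] [ 0.5304 -0.0514  0.0261] [ 0.6622 -0.0104  0.0397]
```

{"name": "carry_out", "arguments": {"linear": [[0.191,-0.563,-0.057],[0.191,-0.563,-0.057],[0.191,-0.563,-0.057],[0.191,-0.563,-0.057],[0.191,-0.563,-0.057],[0.191,-0.563,-0.057],[0.191,-0.563,-0.057],[0.191,-0.563,-0.057]], "roll": [0.5,0.5,0.5,0.5,0.5,0.5,0.5,0.5], "gripper": 0, "grip_force": 15}}

```text
clock: 2.52
tool_pos: [0.3766, 0.248, 0.226]
eef_rot: [-0.027, 1.0, 0.0, 0.0]
contact_force: [1.5, -0.3, -0.9]
opening: 0.417
```

{"name": "carry_out", "arguments": {"linear": [[0.083,-0.248,-0.026],[0.083,-0.248,-0.026],[0.083,-0.248,-0.026],[0.083,-0.248,-0.026],[0.083,-0.248,-0.026],[0.083,-0.248,-0.026],[0.083,-0.248,-0.026],[0.083,-0.248,-0.026]], "roll": [0,0,0,0,0,0,0,0]}}

```text
clock: 3.18
tool_pos: [0.4605, -0.0052, 0.1995]
eef_rot: [-0.023, 1.0, -0.001, 0.0]
contact_force: [-0.4, 0.3, -0.2]
opening: 0.004
```

{"name": "carry_out", "arguments": {"linear": [[0.01,0.005,-0.04],[0.015,0.005,-0.08],[0.02,0.005,-0.12],[0.025,0.005,-0.154],[0.025,0.005,-0.154],[0.025,0.005,-0.154]], "roll": [0,0,0,0,0,0]}}

```text
clock: 3.68
tool_pos: [0.4843, 0.0012, 0.0447]
eef_rot: [-0.024, 1.0, -0.001, -0.001]
contact_force: [0.9, 0.5, 0.8]
opening: 0.006
```

Run:
```python
from h import *
s=snapshot('scene')
c=cv2.resize(s['img'][170:340,260:440],(635,600),interpolation=cv2.INTER_CUBIC)
cv2.imwrite('pics/c2.png',c[:,:,::-1])
```

```text
(no output)
```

View pics/c2.png

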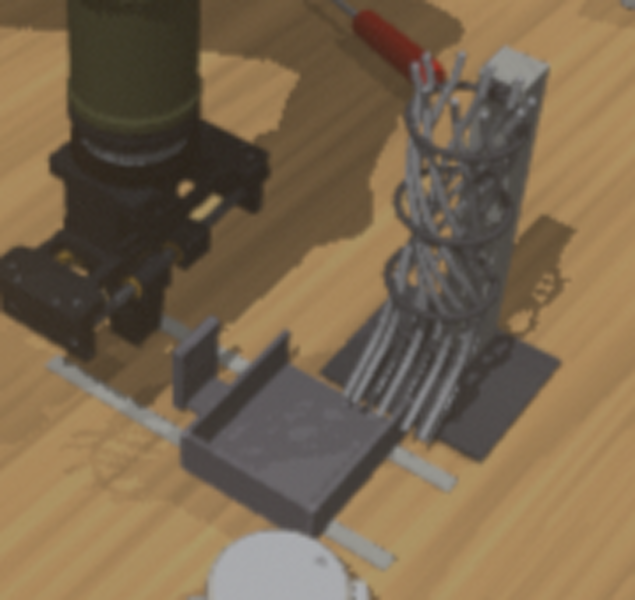

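{"name": "carry_out", "arguments": {"linear": [[0.012,0.001,0],[0.024,0.001,0],[0.032,0.002,0],[0.04,0.002,0],[0.048,0.003,0],[0.055,0.003,0],[0.055,0.003,0]], "roll": [0,0,0,0,0,0,0]}}

```text
clock: 4.32
tool_pos: [0.5425, 0.004, 0.0476]
eef_rot: [-0.023, 1.0, -0.0, 0.002]
contact_force: [-0.6, -0.5, -0.8]
opening: 0.005
```

{"name": "carry_out", "arguments": {"linear": [[0.004,0,-0.002],[0.008,0,-0.002],[0.012,0.001,-0.002],[0.012,0.001,-0.002]], "roll": [0,0,0,0]}}

```text
clock: 4.65
tool_pos: [0.554, 0.0045, 0.0453]
eef_rot: [-0.023, 1.0, -0.001, 0.001]
contact_force: [-2.7, -0.7, 1.8]
opening: 0.007
```

Run:
```python
from h import *
s=snapshot('scene')
print(status.get_state()['contact_force'],status.get_state()['tool_pos'])
for q,z in (('tray_floor',.004),('tray_tab',.0375)):
    for r in tip_of(s,q)[:1]: print(q,r['confidence'],ray(s,r['pixel'],z))
c=cv2.resize(s['img'][170:340,260:440],(635,600),interpolation=cv2.INTER_CUBIC)
cv2.imwrite('pics/c3.png',c[:,:,::-1])
```

```text
[-2.7274 -0.8048  0.5491] [0.554  0.0045 0.0453]
tray_floor 0.85 [0.6343 0.0134 0.004 ]
tray_tab 0.78 [0.5677 0.0073 0.0375]
```

View pics/c3.png

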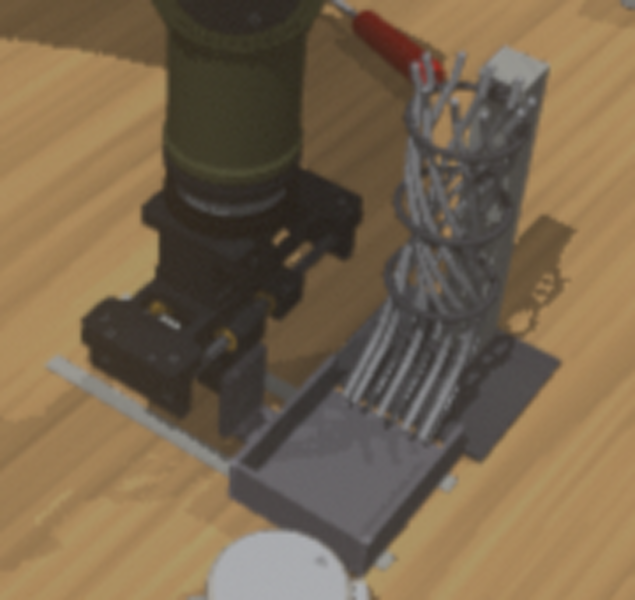

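{"name": "carry_out", "arguments": {"linear": [[0.004,0,0],[0.007,0,0],[0.009,0,0],[0.009,0,0]], "roll": [0,0,0,0]}}

```text
clock: 5.13
tool_pos: [0.5542, 0.0043, 0.0447]
eef_rot: [-0.024, 1.0, -0.002, -0.007]
contact_force: [-18.0, 1.6, 15.8]
opening: 0.009
```

{"name": "carry_out", "arguments": {"linear": [[-0.02,-0.001,0],[-0.04,-0.002,0],[-0.04,-0.01,0.04],[-0.04,-0.04,0.08],[-0.04,-0.08,0.1]], "roll": [0,0,0,0,0]}}

```text
clock: 5.55
tool_pos: [0.5167, -0.0626, 0.1422]
eef_rot: [-0.028, 1.0, -0.0, -0.004]
contact_force: [1.2, -0.7, -0.2]
opening: 0.005
```

Run:
```python
from h import *
s=snapshot('scene');t=snapshot('top')
print(status.get_state()['contact_force'],status.get_state()['tool_pos'])
for S in (s,t):
  for q,z in (('tray_floor',.004),('tray_tab',.0375)):
    for r in tip_of(S,q)[:1]: print(q,r['confidence'],ray(S,r['pixel'],z))
c=cv2.resize(s['img'][170:340,260:440],(635,600),interpolation=cv2.INTER_CUBIC)
cv2.imwrite('pics/c4.png',c[:,:,::-1])
b=cv2.resize(t['img'][180:300,240:400],(800,600),interpolation=cv2.INTER_CUBIC)
cv2.imwrite('pics/b4.png',b[:,:,::-1])
```

```text
[ 0.9812  0.2906 -1.2173] [ 0.5166 -0.0745  0.1424]
tray_floor 0.94 [0.6343 0.0058 0.004 ]
tray_tab 0.83 [0.5668 0.0119 0.0375]
tray_floor 0.68 [0.6464 0.011  0.004 ]
tray_tab 0.97 [0.5673 0.0038 0.0375]
```

View pics/c4.png

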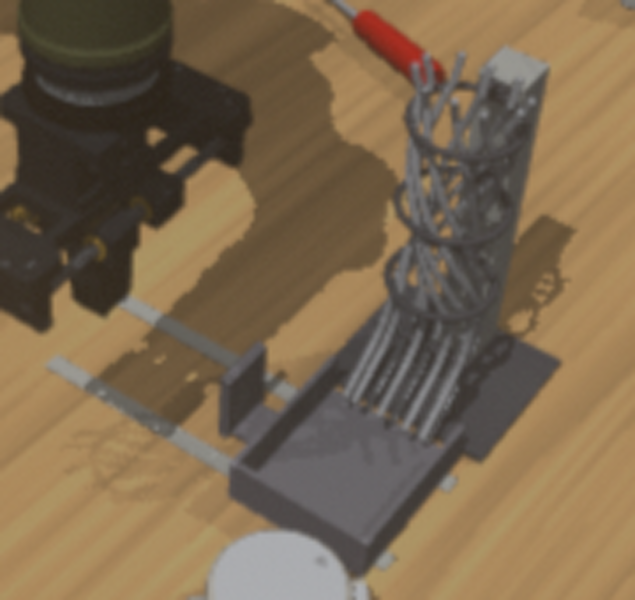

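View pics/b4.png

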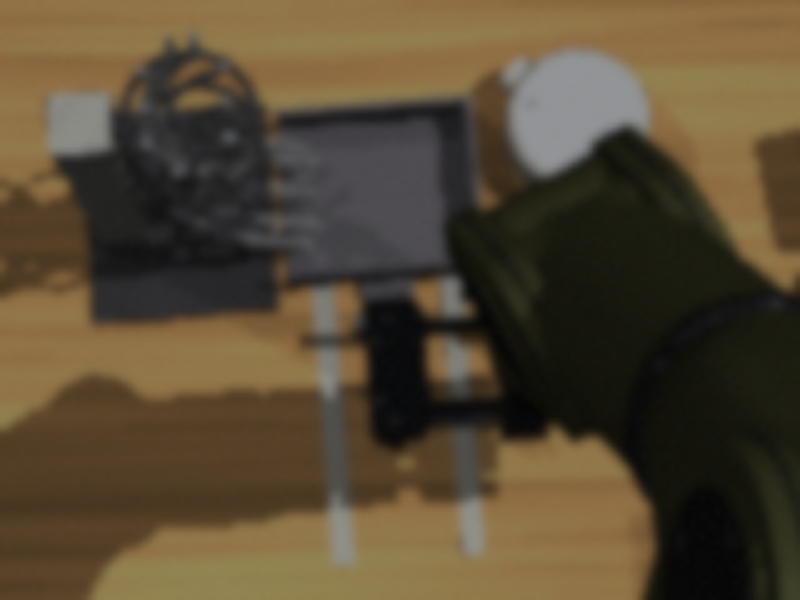

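{"name": "carry_out", "arguments": {"linear": [[0.04,-0.193,0.028],[0.04,-0.193,0.028],[0.04,-0.193,0.028],[0.04,-0.193,0.028],[0.04,-0.193,0.028],[0.04,-0.193,0.028],[0.04,-0.193,0.028],[0.04,-0.193,0.028]], "roll": [-0.12,-0.24,-0.36,-0.48,-0.6,-0.72,-0.84,-0.96], "gripper": 0.35}}

```text
clock: 6.52
tool_pos: [0.5554, -0.2566, 0.1658]
eef_rot: [0.442, 0.897, 0.002, -0.007]
contact_force: [-0.2, 0.0, -0.4]
opening: 0.346
```

{"name": "carry_out", "arguments": {"linear": [[0,0,0],[0,0,0],[0,0,0],[0,0,0],[0,0,0],[0,0,0],[0,0,0],[0,0,0]], "roll": [-0.12,-0.24,-0.36,-0.48,-0.6,-0.72,-0.84,-0.84]}}

```text
clock: 7.18
tool_pos: [0.5561, -0.254, 0.1646]
eef_rot: [0.769, 0.639, 0.004, -0.006]
contact_force: [0.0, 0.3, -0.0]
opening: 0.344
```

```bash
cat > m.py <<'E'
from h import *
w=snapshot('wrist');save(w,'w2.png')
st=status.get_state();print(st['tool_pos'],st['eef_rot'])
e=st['eef_rot'];print('jaw deg',np.degrees(2*np.arctan2(e[1],e[0]))-90)
for q in ['cover_mid','big_cover_mid','stand']:
    for r in tip_of(w,q)[:2]: print(q,r['confidence'],r['pixel'],ray(w,r['pixel'],.032 if 'c' in q else 0))
P=cloud(w)
for q in ['cover_mid','big_cover_mid','stand']:
    for k in cut_out(w,q)[:2]:
        p=P[k['region']];p=p[~np.isnan(p[:,0])]
        if q!='stand': p=p[p[:,2]>.03]
        if len(p)>5: print(q,k['confidence'],len(p),p.min(0),p.max(0),cv2.minAreaRect(p[:,:2].astype(np.float32)*1000))
E
python3 m.py
```

```text
[ 0.556  -0.2544  0.1647] [ 0.7672  0.6413  0.0044 -0.0063]
jaw deg -10.214069299596048
cover_mid 0.92 [314.8, 260.8] [ 0.5543 -0.268   0.032 ]
big_cover_mid 0.9 [320.2, 367.1] [ 0.5415 -0.3631  0.032 ]
stand 0.65 [318.4, 293.6] [ 0.55   -0.3097  0.    ]
cover_mid 0.71 573 [ 0.551  -0.2859  0.0317] [ 0.5635 -0.2447  0.0545] ((556.8952026367188, -265.7037353515625), (41.37919616699219, 7.888333320617676), 81.76670837402344)
cover_mid 0.55 11522 [ 0.589  -0.3241  0.03  ] [ 0.6918 -0.2264  0.2152] ((641.0253295898438, -272.4908142089844), (89.86758422851562, 105.9894027709961), 8.1598482131958)
big_cover_mid 0.75 387 [ 0.5384 -0.3753  0.0302] [ 0.5523 -0.3248  0.0694] ((544.81787109375, -350.0810852050781), (50.70701217651367, 7.957204818725586), 81.26686096191406)
stand 0.72 11257 [ 0.509  -0.3733 -0.0013] [ 0.5971 -0.2173  0.1641] ((552.77685546875, -295.600830078125), (150.13284301757812, 70.07429504394531), 81.96299743652344)
```

View pics/w2.png

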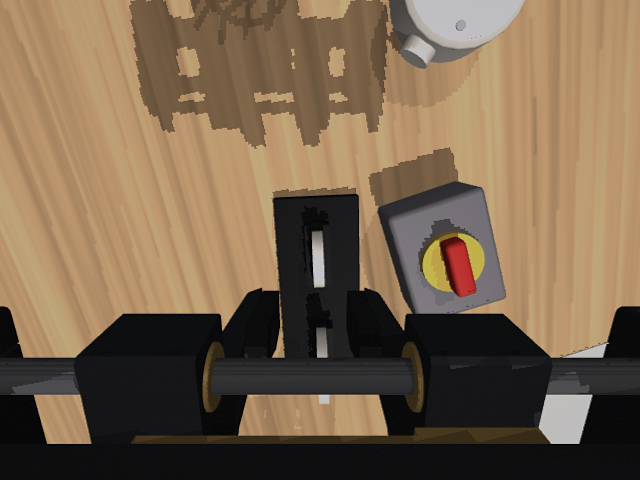

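{"name": "carry_out", "arguments": {"linear": [[0.001,-0.012,-0.03],[0.001,-0.012,-0.06],[0.001,-0.012,-0.085],[0.001,-0.0125,-0.1],[0.001,-0.0125,-0.115],[0.001,-0.0125,-0.115]], "roll": [0.03,0.03,0.03,0.03,0.03,0.03], "gripper": 0.28}}

```text
clock: 8.03
tool_pos: [0.5545, -0.2682, 0.0477]
eef_rot: [0.759, 0.651, 0.004, -0.008]
contact_force: [0.2, -0.1, -0.7]
opening: 0.287
```

Run:
```python
from h import *
w=snapshot('wrist');save(w,'w3.png');s=snapshot('scene')
st=status.get_state();print(st['tool_pos'],st['eef_rot'],st['contact_force'])
a=cv2.resize(s['img'][310:430,150:300],(750,600),interpolation=cv2.INTER_CUBIC)
cv2.imwrite('pics/a3.png',a[:,:,::-1])
```

```text
[ 0.5563 -0.269   0.0505] [ 0.7589  0.6512  0.0047 -0.0061] [ 0.2024 -0.5093 -0.0043]
```

View pics/w3.png

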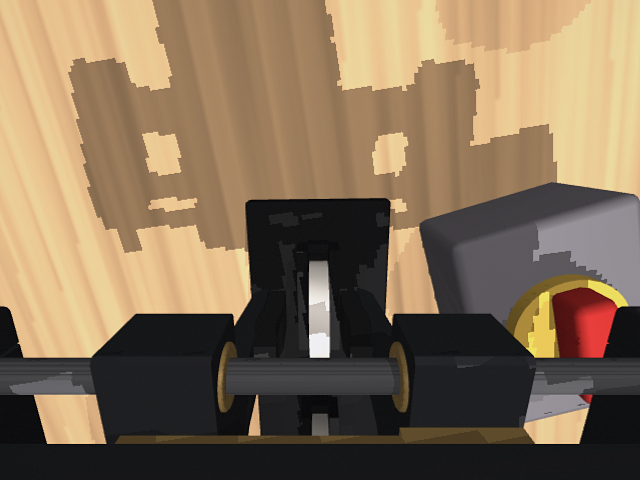

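View pics/a3.png

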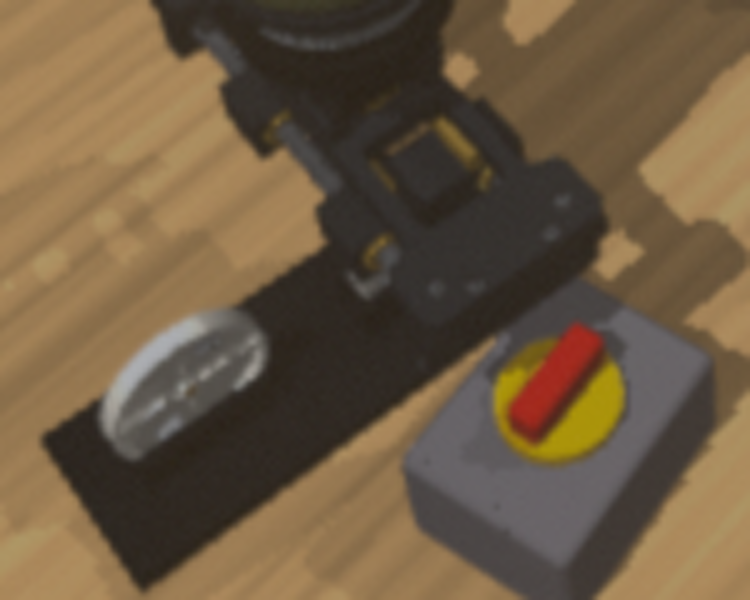

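{"name": "carry_out", "arguments": {"linear": [[0,0,0],[0,0,0],[0,0,0],[0,0,0],[0,0,0]], "roll": [0,0,0,0,0], "gripper": 0, "grip_force": 15}}

```text
clock: 8.55
tool_pos: [0.5569, -0.2694, 0.0515]
eef_rot: [0.759, 0.651, 0.005, -0.005]
contact_force: [-0.8, 0.2, 5.0]
opening: 0.09
```

{"name": "carry_out", "arguments": {"linear": [[0,0,0.015],[0,0,0.04],[0,0,0.08],[0,0,0.12],[0,0,0.16],[0,0,0.2],[0,0,0.24],[0,0,0.28]], "roll": [0,0,0,0,0,0,0,0]}}

```text
clock: 9.22
tool_pos: [0.5563, -0.2691, 0.3338]
eef_rot: [0.759, 0.651, 0.005, -0.005]
contact_force: [1.3, -0.5, -0.3]
opening: 0.092
```

Run:
```python
from h import *
w=snapshot('wrist');save(w,'w4.png');s=snapshot('scene');save(s,'s4.png')
st=status.get_state();e=st['eef_rot'];print(st['tool_pos'],e,st['opening'],np.degrees(2*np.arctan2(e[1],e[0]))-90)
```

```text
[ 0.5601 -0.2709  0.339 ] [0.759  0.6511 0.0082 0.0012] 0.09252958233548662 -8.75238576154915
```

View pics/w4.png

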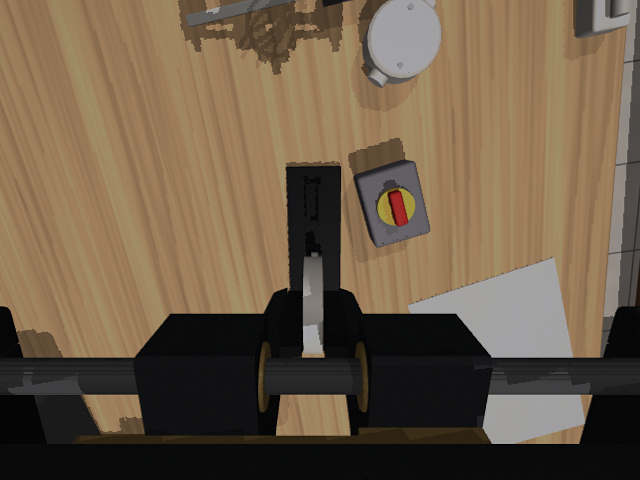

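View pics/s4.png

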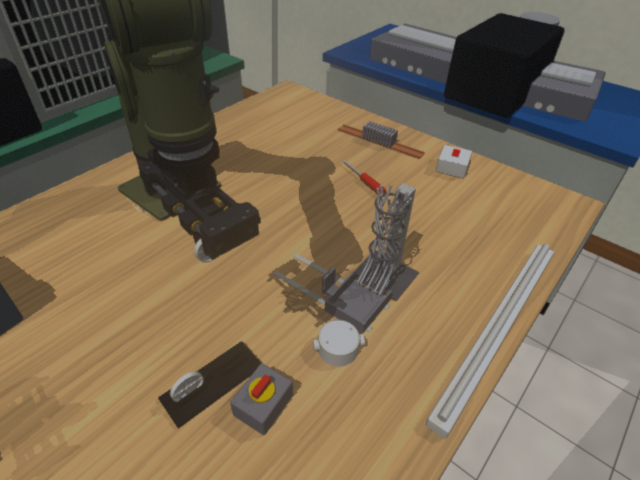

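{"name": "carry_out", "arguments": {"linear": [[0.081,0.37,0],[0.081,0.37,0],[0.081,0.37,0],[0.081,0.37,0],[0.081,0.37,0],[0.081,0.37,0],[0.081,0.37,0],[0.081,0.37,0]], "roll": [0.12,0.24,0.36,0.48,0.6,0.72,0.84,0.96]}}

```text
clock: 9.98
tool_pos: [0.6307, 0.0574, 0.3375]
eef_rot: [0.37, 0.929, 0.007, -0.003]
contact_force: [0.5, -0.8, -0.6]
opening: 0.089
```

{"name": "carry_out", "arguments": {"linear": [[0.011,0.042,0],[0.011,0.042,0],[0.011,0.042,0],[0.011,0.042,0],[0.011,0.042,0],[0.011,0.042,0],[0.011,0.042,0],[0.011,0.042,0]], "roll": [0.12,0.24,0.36,0.48,0.6,0.72,0.813,0.813]}}

```text
clock: 10.65
tool_pos: [0.6412, 0.0992, 0.3364]
eef_rot: [-0.029, 1.0, 0.006, -0.007]
contact_force: [-0.2, 0.6, -0.2]
opening: 0.092
```

Run:
```python
from h import *
w=snapshot('wrist');save(w,'w5.png');s=snapshot('scene');save(s,'s5.png')
st=status.get_state();e=st['eef_rot'];print(st['tool_pos'],e,st['opening'],np.degrees(2*np.arctan2(e[1],e[0]))-90)
for r in tip_of(w,'chute_mouth')[:2]: print(r, ray(w,r['pixel'],.247))
for r in tip_of(w,'cover_mid')[:2]: print('wcov',r, ray(w,r['pixel'],st['tool_pos'][2]-.0185))
for r in tip_of(s,'cover_mid')[:2]: print('scov',r, ray(s,r['pixel'],st['tool_pos'][2]-.0185))
for r in tip_of(s,'chute_mouth')[:2]: print(r, ray(s,r['pixel'],.247))
P=cloud(w);k=cut_out(w,'cover_mid')
if k:
    p=P[k[0]['region']];print(k[0]['confidence'],np.nanmin(p,0),np.nanmax(p,0))
c=cv2.resize(s['img'][120:300,300:480],(600,600),interpolation=cv2.INTER_CUBIC)
cv2.imwrite('pics/c5.png',c[:,:,::-1])
P=P.reshape(-1,3)
m=(P[:,2]>.238)&(P[:,2]<.26)&(abs(P[:,0]-.64)<.06)&(abs(P[:,1]-.1)<.06)
print(m.sum(),P[m].min(0),P[m].max(0))
m=(abs(P[:,2]-.228)<.004)&(abs(P[:,0]-.64)<.04)&(abs(P[:,1]-.15)<.04)
print(m.sum(),P[m].mean(0),P[m].min(0) if m.any() else 0)
```

```text
[0.6413 0.0992 0.3368] [-0.0263  0.9996  0.0055 -0.0066] 0.08945321591301574 93.01910756572158
{'pixel': [313.1, 255.9], 'confidence': 0.82} [0.6374 0.1002 0.247 ]
wcov {'pixel': [313.2, 302.4], 'confidence': 0.75} [0.6368 0.0993 0.3183]
scov {'pixel': [395.4, 160.4], 'confidence': 0.6} [0.633  0.1022 0.3183]
{'pixel': [394.5, 194.3], 'confidence': 0.81} [0.6432 0.1007 0.247 ]
0.62 [ 0.6161  0.0938 -0.0016] [0.8726 0.1258 0.3394]
666 [0.6061 0.0783 0.238 ] [0.6615 0.1233 0.2501]
2221 [0.6379 0.1468 0.227 ] [0.6092 0.11   0.224 ]
```

View pics/w5.png

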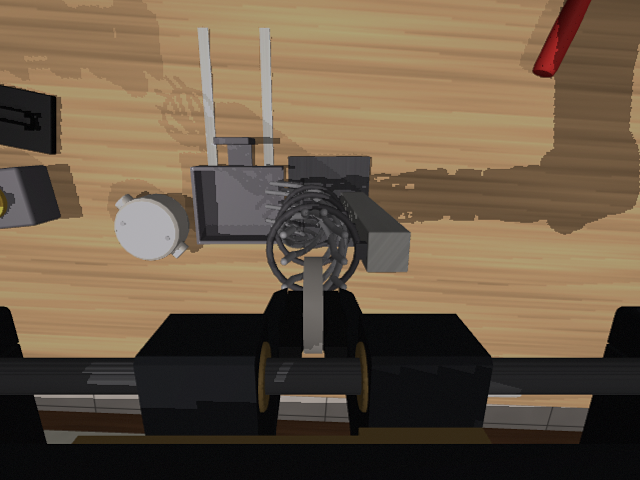

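View pics/c5.png

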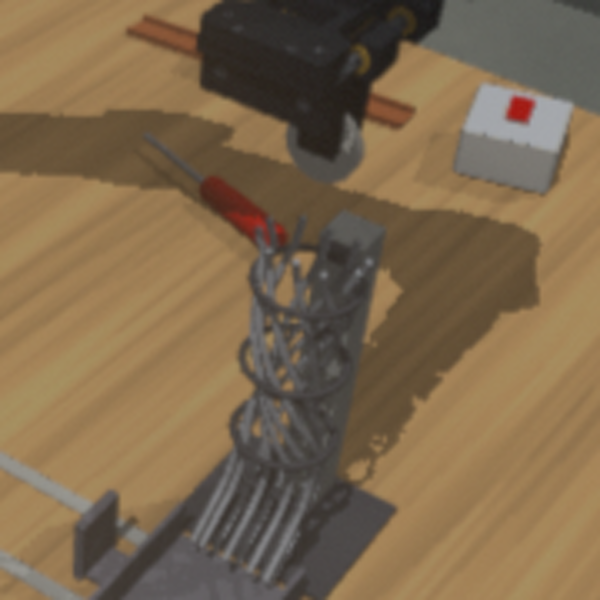

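{"name": "carry_out", "arguments": {"linear": [[0.0025,0.001,-0.015],[0.0025,0.001,-0.03],[0.0025,0.001,-0.04],[0.0025,0.001,-0.045],[0.0025,0.001,-0.05],[0.0025,0.001,-0.055],[0.0025,0.001,-0.055]], "roll": [0,0,0,0,0,0,0]}}

```text
clock: 11.58
tool_pos: [0.6439, 0.1003, 0.2818]
eef_rot: [-0.027, 1.0, 0.005, -0.006]
contact_force: [-0.7, -0.4, -0.3]
opening: 0.091
```

Run:
```python
from h import *
w=snapshot('wrist');save(w,'w6.png');s=snapshot('scene')
st=status.get_state();e=st['eef_rot'];print(st['tool_pos'],e,st['contact_force'],np.degrees(2*np.arctan2(e[1],e[0]))-90)
c=cv2.resize(s['img'][150:270,330:450],(600,600),interpolation=cv2.INTER_CUBIC)
cv2.imwrite('pics/c6.png',c[:,:,::-1])
P=cloud(w)
sub=P[200:300,250:380].reshape(-1,3)
for lo,hi in ((.238,.252),(.255,.30)):
    m=(sub[:,2]>lo)&(sub[:,2]<hi)&(abs(sub[:,0]-.64)<.05)&(abs(sub[:,1]-.1)<.05)
    print(m.sum(),sub[m].min(0),sub[m].max(0))
cv2.imwrite('pics/w6z.png',cv2.resize(w['img'][180:380,220:420],(600,600),interpolation=cv2.INTER_CUBIC)[:,:,::-1])
```

```text
[0.6443 0.1005 0.2827] [-0.0272  0.9996  0.0055 -0.0058] [ 0.508  -0.2646  0.2793] 93.11823024234423
820 [0.6057 0.0779 0.238 ] [0.6434 0.1221 0.2502]
1409 [0.6188 0.0818 0.2575] [0.6361 0.1175 0.2819]
```

View pics/w6z.png

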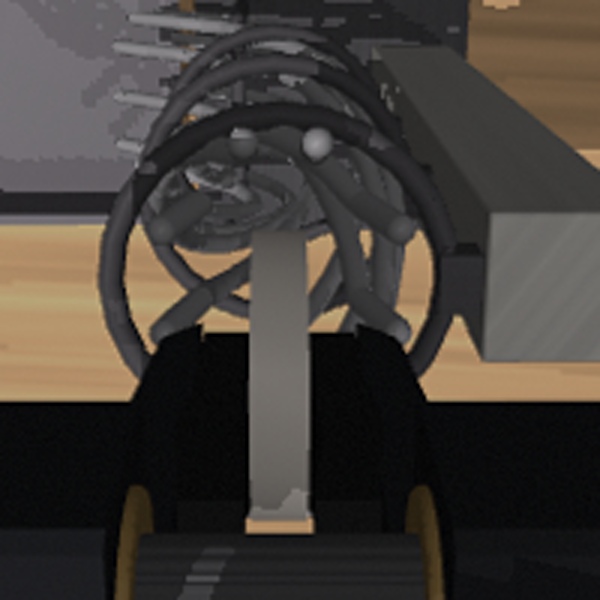

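View pics/c6.png

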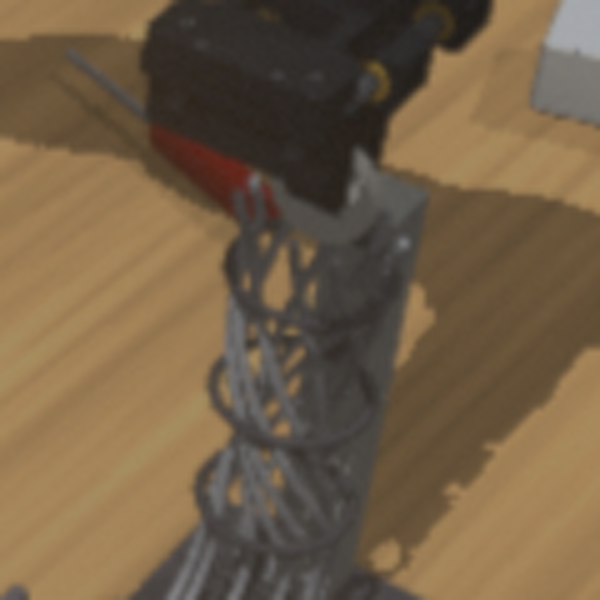

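{"name": "carry_out", "arguments": {"linear": [[0,0,-0.003],[0,0,-0.006],[0,0,-0.009],[0,0,-0.0115],[0,0,-0.0115]], "roll": [0,0,0,0,0]}}

```text
clock: 12.1
tool_pos: [0.644, 0.1004, 0.2706]
eef_rot: [-0.027, 1.0, 0.005, -0.006]
contact_force: [0.2, -0.2, -0.1]
opening: 0.087
```

Run:
```python
from h import *
w=snapshot('wrist')
st=status.get_state();e=st['eef_rot'];print(st['tool_pos'],st['contact_force'],np.degrees(2*np.arctan2(e[1],e[0]))-90)
cv2.imwrite('pics/w7z.png',cv2.resize(w['img'][180:380,220:420],(600,600),interpolation=cv2.INTER_CUBIC)[:,:,::-1])
```

```text
[0.6441 0.1004 0.2708] [ 0.5667  0.0844 -0.5601] 93.1225266390939
```

View pics/w7z.png

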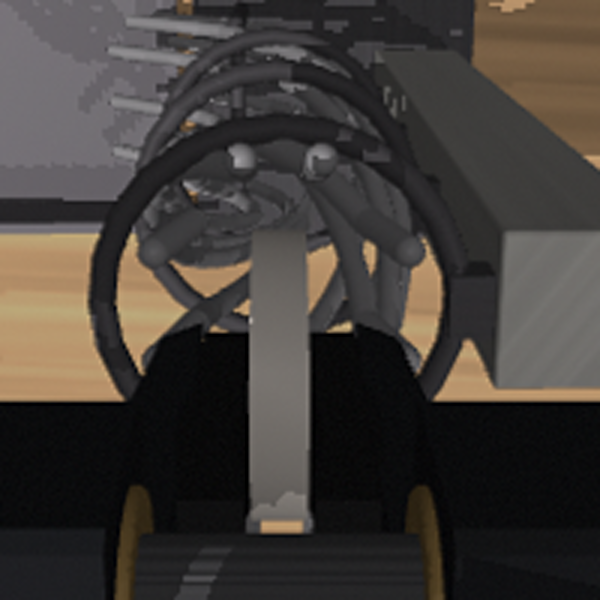

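{"name": "carry_out", "arguments": {"linear": [[0,0,0],[0,0,0],[0,0,0],[0,0,0],[0,0,0],[0,0,0],[0,0,0],[0,0,0]], "roll": [0,0,0,0,0,0,0,0], "gripper": 0.3}}

```text
clock: 12.82
tool_pos: [0.6441, 0.1004, 0.2709]
eef_rot: [-0.027, 1.0, 0.005, -0.006]
contact_force: [-0.1, -0.9, 0.2]
opening: 0.299
```

{"name": "carry_out", "arguments": {"linear": [[0,0,0.02],[0,0,0.05],[0,0,0.08],[0,-0.0,0.1],[0,0,0.1],[0,0,0.1],[0,0,0.1],[0,0,0.1]], "roll": [0,0,0,0,0,0,0,0]}}

```text
clock: 13.48
tool_pos: [0.6434, 0.1, 0.3691]
eef_rot: [-0.027, 1.0, 0.005, -0.008]
contact_force: [0.2, 0.0, -0.3]
opening: 0.296
```

Run:
```python
from h import *
w=snapshot('wrist');save(w,'w8.png');s=snapshot('scene')
c=cv2.resize(s['img'][170:340,280:460],(635,600),interpolation=cv2.INTER_CUBIC)
cv2.imwrite('pics/c8.png',c[:,:,::-1])
for S in (s,w):
    for r in tip_of(S,'cover_mid')[:2]: print(r,ray(S,r['pixel'],.008))
    for r in cut_out(S,'cover_mid')[:2]: print(r['confidence'],np.nanmedian(cloud(S)[r['region']],0))
```

```text
{'pixel': [352.0, 305.6], 'confidence': 0.55} [ 0.6408 -0.0032  0.008 ]
0.63 [ 0.653  -0.0034  0.009 ]
{'pixel': [233.0, 201.6], 'confidence': 0.76} [ 0.6515 -0.0074  0.008 ]
{'pixel': [238.5, 138.2], 'confidence': 0.55} [0.5661 0.0006 0.008 ]
0.61 [ 0.6504 -0.0037  0.0067]
```

View pics/c8.png

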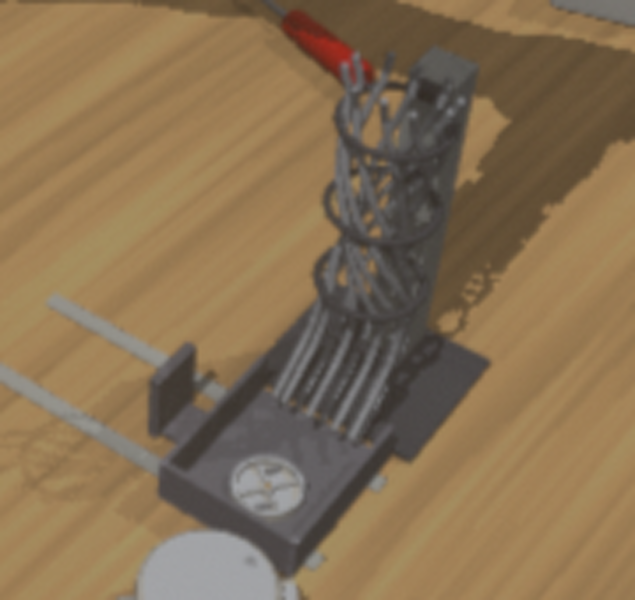

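View pics/w8.png

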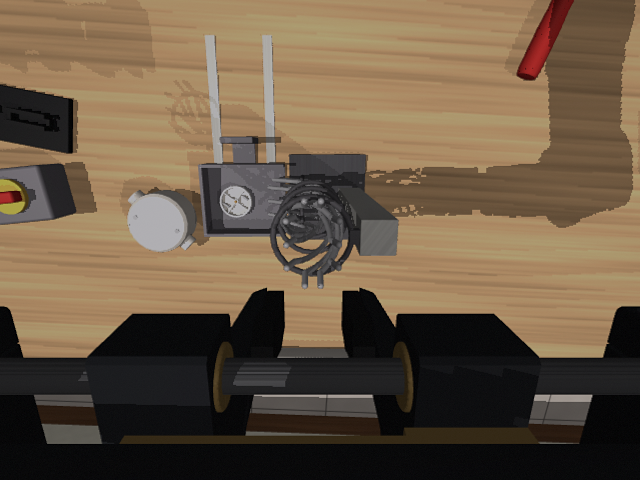

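Run:
```python
from h import *
s=snapshot('scene')
for r in tip_of(s,'tray_tab')[:1]: print(r['confidence'],ray(s,r['pixel'],.0375))
for r in tip_of(s,'big_cover_mid')[:1]: print(r['confidence'],ray(s,r['pixel'],.032))
r=cut_out(s,'cover_mid');p=cloud(s)[r[0]['region']];print(np.nanmedian(p,0))
print(finish_job(),status.get_state()['clock'])
```

```text
0.8 [0.5744 0.0055 0.0375]
0.71 [ 0.5372 -0.3533  0.032 ]
[ 0.6512 -0.0032  0.0084]
the job is handed in; nothing more can be done
the job is handed in; nothing more can be done
```

I pushed the tray in until it hit its stop, then dropped the smaller cover through the chute, and handed the job in at about 14 s on the robot's clock.

- **Tray:** the push force rose to 18 N with no further travel, so I took that as fully home. After that push the tab measured x = 0.567 m. In the last check it read 0.574 m; I put that 7 mm down to scatter in the network's readings and did not measure it again.
- **Cover:** I held it by its faces, turned it so the hollow side faced the post, and released it about 18 mm inside the mouth. The last pictures from the scene and wrist cameras show it lying flat in the tray, ribbed side up. It was about 8 mm above the bench and did not move between the last two looks.
- **Other things:** the larger cover, junction box and isolator show where they were in the pictures after the drop. The gripper touched only the tray tab and the smaller cover, and was about 100 mm clear above the chute when I handed in.

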